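# Empty the reject chute into the parts bin

### The arm

A 6-joint arm with a two-finger parallel gripper is mounted at the origin on a cart in front of the work surface, level with it; the furniture and walls round the work are solid. World frame = base frame: x ahead of the robot, y to its left, z up, the work surface at z = 0. Lengths are in m, angles in rad, forces in N, time in s.
With the tool pointing down it reaches from about 0.425 to 0.95 m from the base axis. Payload 3.5 kg.
Tool frame: the origin (TCP) lies between the finger pads; the fingertips stand 22 mm ahead of it and the grasp point (between the pads) lies 3 mm ahead of it; z points along the fingers, y is the line along which they close (so a half turn about z gives the same grasp; the last joint's range is limited). The gripper opens to 85 mm and grips with 20 to 120 N. Pads are 22 mm wide; open, the fingers measure 114 mm over their backs; the gripper's body (76 mm by 85 mm) begins 54 mm behind the grasp point. The pads swing forward as they close: fully open they stand 13 mm farther back than shut.
Start: joints at [1.069, 0.286, 1.577, -0, 1.279, -0.15], TCP at [0.233, 0.634, 0.253] pointing down, gripper open.
Joint ranges: [-2.77, 2.77], [-0.9, 2.22], [0.21, 2.48], [-1.53, 4.67], [0.24, 2.81], [-2.84, 2.84]. Speed limits (rad/s): [2.79, 2.79, 3.14, 3.14, 3.14, 3.14].

### API

Orientations are given as a rotation vector (axis times angle).
In Python, from cell import bot gives the robot as it stands.
- The arm moves only by the tool play_rows, never from a script. Its argument "series" is a list of rows, each a list of 4 numbers: the shift along the tool's x, y, z scaled (see below), then the turn about the tool's z scaled (see below). In form: [[dx, dy, dz, yaw], ...]. A call has 1 to 20 rows; each row is the pose to reach, as a shift and turn from the pose commanded when the call began, along the tool's axes at that moment; what a row does not reach only later rows make up. The controller multiplies each number of a shift by 0.3 m and each number of a turn by 0.5 rad. A row lasts 1/12 s, in which the tool goes at most 41.7 mm and 7.16 degrees, less where a joint would pass 70% of its speed; a pose out of reach is approached as far as the arm can. A call with a number of a shift or a turn outside -1 to 1 is refused whole. A call with a gripper value outside its range is refused whole. "hand" is the opening, from -1 (shut) to 1 (fully open), set as the call begins (left out, the last holds). The fingers move at their own pace and stop on an object; "newtons" is the grip in N (left out, the last holds). Time passes only in rows, so rows that repeat a pose let the fingers close. It gives the time, the measured TCP pose, the force, the opening and the grip force at its end, in the units of the state.
- bot.state(): the state, without advancing time (a new reading comes with each control period).
- bot.camera(name): name is "side" or "top" or "wrist"; returns (picture, depth): 384x512x3 uint8, blue, green, red; 384x512 float32, m along the optical axis (not along the pixel's ray), 0 where there is no reading.
- bot.calibration(name): a dict with "fx", "fy", "cx", "cy" (pixels), "position" and "rotation" of the camera in the world; the wrist camera has in their place "T_tool_cam" (4x4, takes a point from camera to tool coordinates, whose origin is the TCP and whose axes are the flange's). Camera axes: x right, y down, z forward; pixel columns grow to the right and rows downward; lengths in m; the calibration is good to about 2 mm. A picture is of the moment at which its call begins: read the wrist's pose just before it. calibration takes no time and is no camera call.
- bot.job_done(): hands the job in; it is judged then, once.
The state is a dict: "time_s": time; "joint_pos": joint angles; "qd": joint speeds; "joint_torque": joint torques, N m; "position": TCP position; "tool_rot": TCP orientation; "contact_force": force on the tool from outside, world axes, zero at the start; "ft_torque": the same for the moment, N m; "finger_gap": finger opening in m; "finger_force": force on a finger pad.
Only numpy, scipy, OpenCV 4.12 (cv2) and the standard library are available. Lean on these libraries where they do the work, as an engineer would, in place of code of your own. Each camera call takes 0.05 s, during which the arm holds its last target. There are 200 camera calls.

### The job

Two rejected relays are waiting in the sloping steel chute, held back by its slide gate. Stand the small empty blue bin, which is out on the bench to the left of the chute, under the mouth of the chute, then raise the gate by its black knob so that both relays slide down into the bin, and finally let the gate down again until it is fully shut. Leave the flux bottle and the solder reel where they stand.

Things in the scene. Friction and masses are not known exactly. Their poses are not given: they have to be found in the camera images.
- chute: Fixed reject chute: steel channel (34 mm wide inside, 38 outside, walls 26 mm) on two posts and a base plate (x -26 to 86 mm, 90 mm wide, 5 thick). Origin: on the bench, 85 mm behind the mouth; parts run along its -x, roughly towards the robot; z up. Slopes 42 degrees from the mouth up to x 71 mm (floor 249 mm high). Nearest post 75 mm behind the mouth: a bin fits below the mouth.
- chute_mouth (a point): Middle of the lower edge of the chute's mouth, 108 mm above the bench, where the parts drop off; axes as the chute's (parts leave along -x and land about 20 to 70 mm beyond this point).
- gate (a joint): Slide gate across the channel, 42 mm (in plan) up from the mouth; travels straight up. 0 m = shut, 0.05 m = fully raised; 0.04 m lets the relays pass. It weighs 120 g and sinks shut when let go.
- gate_knob (a point): Middle of the gate's round black knob (25 mm diameter, 24 mm high, vertical axis), the place to grip; it rises with the gate, 221 mm above the bench when the gate is shut. Below it a 10 mm stem and, 23 to 33 mm under this point, a cross-bar 70 mm long (along the chute's y) and 14 mm thick on two rods.
- bin: Empty blue plastic bin, open at the top: 107 mm (x) by 132 mm (y) at the rim, 85 mm high, 250 g, loose on the bench. Inside 94 by 119 mm, walls about 3 mm, floor 3 mm thick. Origin: centre of its underside, z up. It can be pinched by a wall from above or pushed.
- relay_0: Plug-in relay, black case with an orange top, 22 x 28 x 36 mm, 35 g; origin at the centre of its 22 x 28 mm pin face, z towards the orange top. Lies in the chute, next to the gate.
- relay_1: Like relay_0; lies second, behind it, higher in the chute.
- flux_bottle: White dropper bottle with a red needle cap, 37 mm diameter, 96 mm high; origin at the centre of its underside. Not to be moved.
- solder_reel: Blue reel of solder wire standing flat, 60 mm diameter, 36 mm high; origin at the centre of its underside. Not to be moved.
There are look-alikes about, which are no part of the job. Of the things that look like the relay_1, the smaller one is meant.

How it is judged:
On the way, in this order (a step that is already met when the one before it is completed fails the run):
1. the bin stands under the chute's mouth while the gate is still shut (x of chute_mouth in the frame of bin between -0.055 and 0.055 m and y of chute_mouth in the frame of bin between -0.067 and 0.067 m and height (world z) of bin below 0.02 m and value of joint gate below 0.01 m), for 0.1 s.
2. the gate is raised (value of joint gate above 0.03 m), for 0.1 s.
At the end, for the whole second after the job is handed in: Both relays lie at rest inside the bin, the bin stands upright on the bench (within 0.1 rad), and the gate is shut (within 4 mm) (x of relay_0 in the frame of bin between -0.05 and 0.05 m and y of relay_0 in the frame of bin between -0.062 and 0.062 m and z of relay_0 in the frame of bin between 0 and 0.085 m and x of relay_1 in the frame of bin between -0.05 and 0.05 m and y of relay_1 in the frame of bin between -0.062 and 0.062 m and z of relay_1 in the frame of bin between 0 and 0.085 m and linear speed of each of relay_0, relay_1 below 0.03 m/s and angle between bin's own z axis and vertical below 0.1 rad and height (world z) of bin below 0.01 m and value of joint gate below 0.004 m); the robot touches nothing.
It fails at once if the flux bottle is moved more than 50 mm or knocked over (distance of flux_bottle from where it was at the start of the episode above 0.05 m or angle between flux_bottle's own z axis and vertical above 0.6 rad).
It fails at once if the solder reel is moved more than 50 mm (distance of solder_reel from where it was at the start of the episode above 0.05 m).
It also fails if it takes over 58 s, if anything falls off the work surface, if the arm or the gripper's body presses on something with over 40 N, if the wrist force passes 120 N, or if a joint passes its speed limit or range.

## Working session

There is one attempt and no reset: what is moved stays moved. The work goes in short steps, Python scripts to look and compute and a tool call to move; the robot and the scene stay as the last step left them, time stands still between calls to the robot, and variables do not carry over. Pictures are saved under pics/ and viewed, at most 10 in all, crops included, and the job is handed in when it is done.

Besides the shell and the picture viewer there is one more tool, called after ">>>" as name([rows], argument=value, ...), one row to a line, values as JSON. play_rows: Moves the arm, as the interface text tells. Shifts and turns lie within -1 to 1; 1 stands for 0.3 m of shift or 0.5 rad of turn. Its arguments: {"type":"object","properties":{"series":{"type":"array"},"hand":{"type":"number"},"newtons":{"type":"number"}},"required":["series"]}

```bash
mkdir -p pics
cat > h.py <<'E'
import numpy as np,cv2
from cell import bot
def grab(n,fn):
    s=bot.state(); im,d=bot.camera(n); cv2.imwrite('pics/'+fn+'.png',im); np.savez('pics/'+fn+'.npz',im=im,d=d,p=s['position'],r=s['tool_rot'])
    return im,d,s
def pts(n,d,s):
    c=bot.calibration(n); v,u=np.mgrid[0:384,0:512]
    P=np.stack([(u-c['cx'])/c['fx']*d,(v-c['cy'])/c['fy']*d,d],-1)
    if n=='wrist':
        T=np.array(c['T_tool_cam']); R=cv2.Rodrigues(np.array(s['tool_rot'],float))[0]
        return (P@T[:3,:3].T+T[:3,3])@R.T+s['position']
    return P@np.array(c['rotation']).T+c['position']
E
python3 - <<'E'
from h import *
a=grab('top','t0')[0];b=grab('side','s0')[0]
print(bot.state()); 
for n in('top','side'):print(bot.calibration(n))
E
```

```text
{'time_s': 0.1, 'joint_pos': array([ 1.06899625e+00,  2.87094696e-01,  1.57804148e+00, -2.41992091e-05,
        1.27858847e+00, -1.49979280e-01]), 'qd': array([ 3.30823379e-04, -1.99898912e-03, -2.73420198e-03, -1.26881719e-04,
       -2.73072346e-03,  1.90913869e-05]), 'joint_torque': array([ 1.33530026e-03, -4.07291973e+01, -2.93700564e+01, -9.29920111e-05,
        3.34487857e-03,  1.30262836e-05]), 'position': array([0.23230696, 0.63318009, 0.25206781]), 'tool_rot': array([-0.54966633, -3.09246033,  0.00318364]), 'contact_force': array([-0.06611554,  0.49063699, -0.13581138]), 'ft_torque': array([0.0389099 , 0.00243667, 0.06002698]), 'finger_force': 0.0, 'finger_gap': 0.08546870963163372}
{'fx': 413.8902647491391, 'fy': 413.8902647491391, 'cx': 257.0239783852572, 'cy': 199.21390072014356, 'position': array([0.38395435, 0.09380123, 1.18524182]), 'rotation': array([-2.0939525 ,  2.13652891, -0.18344715])}
{'fx': 357.1025558113038, 'fy': 357.1025558113038, 'cx': 258.19397858508137, 'cy': 195.99433671050528, 'position': array([ 0.41925451, -0.67136951,  0.71715956]), 'rotation': array([-2.17172905,  0.28601297, -0.11549369])}
```

```bash
sed -i "s/np.array(c\['rotation'\]).T+/cv2.Rodrigues(np.array(c['rotation'],float))[0].T+/" h.py
```

```text
(no output)
```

View pics/t0.png

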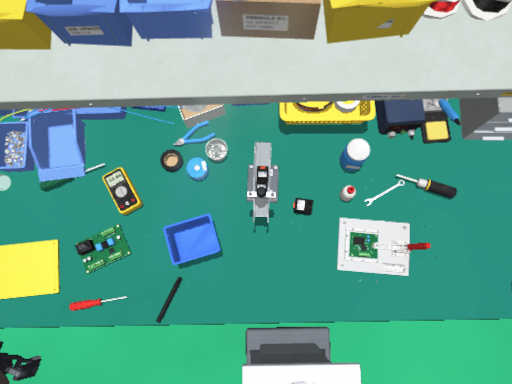

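View pics/s0.png

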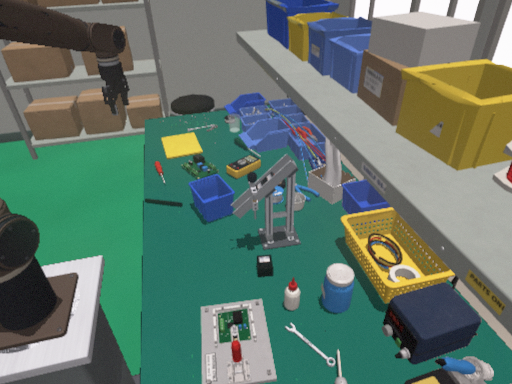

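Top view: bin at (192,240), chute with mouth end near (262,222) and the knob near (262,185), reel at (197,168), bottle at (348,193). A look-alike relay sits at (303,206). The side view agrees with this.

Run:
```python
from h import *
z=np.load('pics/t0.npz');im=z['im'];P=pts('top',z['d'],None)
def reg(u0,u1,v0,v1,lo,hi):
    m=np.zeros((384,512),bool);m[v0:v1,u0:u1]=1
    return m&(P[...,2]>lo)&(P[...,2]<hi)
print('table',np.median(P[255:300,280:320,2]))
m=reg(155,230,205,275,.07,.1);r=cv2.minAreaRect(P[m][:,:2].astype(np.float32));print('bin',r,np.median(P[m][:,2]))
print(cv2.boxPoints(r))
m=reg(235,290,135,240,.09,.4);Q=P[m];
r=cv2.minAreaRect(Q[:,:2].astype(np.float32));print('chute',r,Q[:,2].max())
r=cv2.boxPoints(r);print(r)
# print height map
for v in range(140,236,3): print(v,' '.join('%3d'%(1000*P[v,u,2]) for u in range(240,284,2)))
for n,b in(('reel',(182,212,154,183,.025,.06)),('bot',(338,360,180,206,.04,.12))):
    m=reg(*b);print(n,P[m].min(0),P[m].max(0))
cv2.imwrite('pics/c.png',cv2.resize(im[130:280,150:300],(600,600),interpolation=cv2.INTER_CUBIC))
```

```text
table -0.0009671473923033025
bin ((0.4906464219093323, 0.28628644347190857), (0.10734806954860687, 0.13270249962806702), 15.613665580749512) 0.08348925011406672
[[0.42109463 0.33574286]
 [0.45681143 0.20793732]
 [0.5601982  0.23683003]
 [0.5244814  0.3646356 ]]
chute ((0.6162714958190918, 0.09375667572021484), (0.06848503649234772, 0.1786598563194275), 85.32946014404297) 0.2686087094833469
[[0.52444994 0.06690165]
 [0.70251656 0.05235408]
 [0.70809305 0.1206117 ]
 [0.53002644 0.13515927]]
140   0   0   0   2  -4   0   0   0   0  -2  -2   0   0   1  -6  -3  -3  -2   0   0   1  -3
143  -1   2  -1   2  -2   0   0  -3 247 247 245 248 248 250 247 248   0  -2  -1  -4   0   1
146   0   0  -2  -2   0   0  -1   1 242 243 241 243 240 242 244 242  -1   0  -1   3   0   0
149   1   1   0   3  -1   0   0   3 238 235 237 239 234 234 237 238   0  -1   0   0  -3   0
152   0   0  -1   0  -3   1   0   0 232 233 231 233 232 228 232 262   0   0   0  -2  -3  -2
155  -1  -3   2   0   0  -3  -1 252 229 221 224 230 226 225 225 256  -4   1  -2  -2   2   0
158   0   0  -1  -2   0  -2   4 248 224 222 221 223 22
[... 1794 characters left out ...]
   0   0  -2   1   1  -1 136  -2   1   0   0  -2   0 136   1  -4   2   0  -4   0   0
221   1   0   0   1 1185  -2   0 131  -1  -3   2   0  -2   2 134  -3   0   1   0  -4  -6  -4
224  -1   0  -3  -1  -1  -3   0  -3   0   0  -5   0   2  -3   1  -1   0  -2  -1   2   0   1
227  -3   3   0   0   0   0   2  -1  -3  -2  -1  -1   2   0  -2  -3  -4  -1  -2   1   0   2
230   0  -2   0  -2  -2  -2   0  -5  -2  -1   0   3   1  -1   0  -5  -3  -3   0   0   1   0
233  -1  -3   1   0  -2   3   0  -1  -1   1  -1   0   0   0   1   0  -2   1  -4   0  -5   0
reel [0.67155977 0.24110389 0.02520702] [0.74308631 0.31013916 0.04173018]
bot [ 0.59981399 -0.16418183  0.0417036 ] [ 0.63658676 -0.1312679   0.09701386]
```

View pics/c.png

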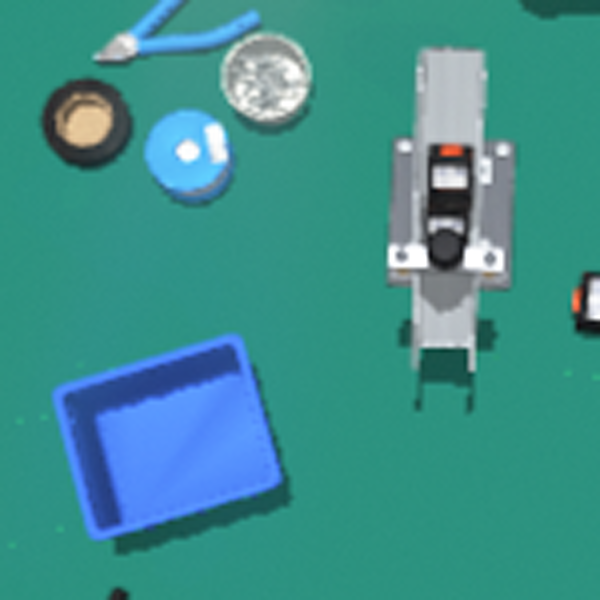

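```bash
cat >> h.py <<'E'
def to(p,ydeg):
    """print scaled move to TCP p, with tool y at ydeg from world +x (mod 180)"""
    s=bot.state();R=cv2.Rodrigues(np.array(s['tool_rot'],float))[0]
    d=R.T@(np.array(p)-s['position'])/.3
    y=np.degrees(np.arctan2(R[1,1],R[0,1])); e=(ydeg-y+90)%180-90
    print('t %.2f pos'%s['time_s'],s['position'].round(4),'ty %.1f z'%y,R[:,2].round(3),'-> shift',d.round(3),'yaw',round(np.radians(-e)/.5,3),'dist',np.linalg.norm(d*.3).round(3))
E
python3 - <<'E'
from h import *
z=np.load('pics/t0.npz');im=z['im'];P=pts('top',z['d'],None)
V,U=np.mgrid[0:384,0:512]
# channel outline: mid of left/right extents per row, in x-bands w/o bar and gate
L=[]
for v in list(range(156,166))+list(range(201,224)):
    q=P[v,245:282];q=q[q[:,2]>.09]
    q=q[(q[:,2]>.1)]
    if v<200 or v>203: L.append([q[:,0].mean(),(q[:,1].max()+q[:,1].min())/2,np.ptp(q[:,1])])
L=np.array(L);k=np.polyfit(L[:,0],L[:,1],1);print('axis',np.degrees(np.arctan(k[0])),'width',L[:,2].round(3)[::4],'res',(L[:,1]-np.polyval(k,L[:,0])).std())
w=(V>200)&(V<220)&(U>256)&(U<268)&(P[...,2]>.1)&(P[...,2]<.15);q=P[w];f=np.polyfit(q[:,2],q[:,0],1);mx=np.polyval(f,.108);print('mouth',mx,np.polyval(k,mx),'slope',np.degrees(np.arctan(1/f[0])),q[:,0].min())
w=(V>184)&(V<200)&(U>250)&(U<272)&(P[...,2]>.224)&(P[...,2]<.245)
q=P[w];print('knob',cv2.minEnclosingCircle(q[:,:2].astype(np.float32)),np.median(q[:,2]))
w=(V>190)&(V<200)&(U>244)&(U<278)&(P[...,2]>.188)&(P[...,2]<.202)
print('bar',cv2.minAreaRect(P[w][:,:2].astype(np.float32)))
bx=np.array([.4906,.2863]);a=np.radians(15.6);X=np.array([np.cos(a),np.sin(a)]);Y=np.array([-X[1],X[0]])
g=bx-.015*X+.0635*Y;print('grip',g)
to([*g,.15],105.6);to([*g,.075],105.6)
E
```

```text
<stdin>:9: RuntimeWarning: Mean of empty slice.
  ret = ret.dtype.type(ret / rcount)
Traceback (most recent call last):
ValueError: zero-size array to reduction operation maximum which has no identity
```

Run:
```python
from h import *
z=np.load('pics/t0.npz');im=z['im'];P=pts('top',z['d'],None)
V,U=np.mgrid[0:384,0:512]
L=[]
for v in list(range(156,166))+list(range(204,222)):
    q=P[v,245:282];q=q[q[:,2]>.1]
    if len(q): L.append([q[:,0].mean(),(q[:,1].max()+q[:,1].min())/2,np.ptp(q[:,1])])
L=np.array(L);k=np.polyfit(L[:,0],L[:,1],1);print('axis',np.degrees(np.arctan(k[0])),'width',L[:,2].round(3)[::4],'res',(L[:,1]-np.polyval(k,L[:,0])).std())
w=(V>200)&(V<220)&(U>256)&(U<268)&(P[...,2]>.1)&(P[...,2]<.15);q=P[w];f=np.polyfit(q[:,2],q[:,0],1);mx=np.polyval(f,.108);print('mouth',mx,np.polyval(k,mx),'slope',np.degrees(np.arctan(1/f[0])),q[:,0].min())
w=(V>184)&(V<200)&(U>250)&(U<272)&(P[...,2]>.224)&(P[...,2]<.245)
q=P[w];print('knob',cv2.minEnclosingCircle(q[:,:2].astype(np.float32)),np.median(q[:,2]))
w=(V>190)&(V<200)&(U>244)&(U<278)&(P[...,2]>.188)&(P[...,2]<.202)
print('bar',cv2.minAreaRect(P[w][:,:2].astype(np.float32)))
bx=np.array([.4906,.2863]);a=np.radians(15.6);X=np.array([np.cos(a),np.sin(a)]);Y=np.array([-X[1],X[0]])
g=bx-.015*X+.0635*Y;print('grip',g)
to([*g,.15],105.6);to([*g,.075],105.6)
```

```text
axis -2.825646995537263 width [0.04  0.038 0.038 0.038 0.038 0.036 0.038] res 0.0006920831836213999
mouth 0.5446416876266981 0.09883892379226078 slope 43.43040692621377 0.5439084304021693
knob ((0.5846764445304871, 0.09709141403436661), 0.012242883443832397) 0.23094175228217573
bar ((0.5858267545700073, 0.09654349088668823), (0.06620614975690842, 0.0160408653318882), 87.20014190673828)
grip [0.45907615 0.34342703]
t 0.10 pos [0.2323 0.6332 0.2521] ty 69.8 z [-0.001 -0.002 -1.   ] -> shift [-1.043 -0.645  0.341] yaw -1.248 dist 0.382
t 0.10 pos [0.2323 0.6332 0.2521] ty 69.8 z [-0.001 -0.002 -1.   ] -> shift [-1.043 -0.645  0.591] yaw -1.248 dist 0.408
```

>>> play_rows([
  [-1, -0.62, 0.34, -1],
  [-1, -0.62, 0.34, -1],
  [-1, -0.62, 0.34, -1],
  [-1, -0.62, 0.34, -1],
  [-1, -0.62, 0.34, -1],
  [-1, -0.62, 0.34, -1],
  [-1, -0.62, 0.34, -1],
  [-1, -0.62, 0.34, -1],
  [-1, -0.62, 0.34, -1],
  [-1, -0.62, 0.34, -1],
  [-1, -0.62, 0.34, -1],
  [-1, -0.62, 0.34, -1],
], hand=0.2)

```text
time_s: 1.1
position: [0.4499, 0.3558, 0.1512]
tool_rot: [0.232, -3.132, -0.0]
contact_force: [-0.5, 0.4, -0.5]
finger_gap: 0.0511
finger_force: 0.0
```

Run:
```python
from h import *
im,d,s=grab('wrist','w1');P=pts('wrist',d,s)
h=cv2.cvtColor(im,cv2.COLOR_BGR2HSV);m=(h[...,0]>100)&(h[...,0]<130)&(h[...,1]>120)&(P[...,2]>.075)&(P[...,2]<.095)&(d>0)
q=P[m];print(m.sum(),cv2.minAreaRect(q[:,:2].astype(np.float32)) if m.sum() else '')
to([.4591,.3434,.15],105.6);to([.4591,.3434,.075],105.6);print(s['finger_gap'])
```

```text
4844 ((0.4903358519077301, 0.285700261592865), (0.10687664896249771, 0.13116802275180817), 15.773361206054688)
t 1.15 pos [0.4496 0.3564 0.1516] ty 98.5 z [ 0.  0. -1.] -> shift [-0.025 -0.048  0.005] yaw -0.247 dist 0.016
t 1.15 pos [0.4496 0.3564 0.1516] ty 98.5 z [ 0.  0. -1.] -> shift [-0.025 -0.048  0.255] yaw -0.247 dist 0.078
0.051143890822280644
```

>>> play_rows([
  [-0.025, -0.048, 0.05, -0.25],
  [-0.025, -0.048, 0.1, -0.25],
  [-0.025, -0.048, 0.16, -0.25],
  [-0.025, -0.048, 0.22, -0.25],
  [-0.025, -0.048, 0.265, -0.25],
  [-0.025, -0.048, 0.265, -0.25],
  [-0.025, -0.048, 0.265, -0.25],
])

```text
time_s: 1.73
position: [0.4587, 0.3433, 0.0714]
tool_rot: [0.43, -3.111, 0.001]
contact_force: [0.4, 0.1, 0.3]
finger_gap: 0.0512
finger_force: 0.0
```

>>> play_rows([
  [0, 0, 0, 0],
  [0, 0, 0, 0],
  [0, 0, 0, 0],
  [0, 0, 0, 0],
  [0, 0, 0, 0],
  [0, 0, 0, 0],
  [0, 0, 0, 0],
  [0, 0, 0, 0],
], hand=-1, newtons=40)

```text
time_s: 2.4
position: [0.4604, 0.3426, 0.073]
tool_rot: [-0.427, 3.111, 0.0]
contact_force: [-1.3, -2.6, 5.9]
finger_gap: 0.0025
finger_force: 42.0
```

Run:
```python
from h import *
im,d,s=grab('wrist','w2');P=pts('wrist',d,s)
print(s['finger_gap'],s['finger_force'])
to([.4878,.1652,s['position'][2]+.02],105.6-18.5)
to([.4878,.1652,s['position'][2]],105.6-18.5)
```

```text
0.002540946917931835 41.99476897716522
t 2.45 pos [0.4604 0.3426 0.073 ] ty 105.7 z [ 0.001  0.    -1.   ] -> shift [ 0.071 -0.594 -0.067] yaw 0.648 dist 0.181
t 2.45 pos [0.4604 0.3426 0.073 ] ty 105.7 z [ 0.001  0.    -1.   ] -> shift [ 0.072 -0.594 -0.   ] yaw 0.648 dist 0.179
```

>>> play_rows([
  [0, 0, -0.015, 0],
  [0, 0, -0.03, 0],
  [0, -0.04, -0.03, 0.05],
  [0.01, -0.1, -0.03, 0.1],
  [0.02, -0.16, -0.03, 0.17],
  [0.03, -0.22, -0.03, 0.24],
  [0.035, -0.28, -0.03, 0.31],
  [0.045, -0.34, -0.03, 0.37],
  [0.05, -0.4, -0.03, 0.44],
  [0.055, -0.46, -0.03, 0.5],
  [0.065, -0.52, -0.03, 0.57],
  [0.07, -0.57, -0.03, 0.62],
  [0.072, -0.594, -0.03, 0.65],
  [0.072, -0.594, -0.03, 0.65],
  [0.072, -0.594, -0.03, 0.65],
  [0.072, -0.594, -0.03, 0.65],
])

```text
time_s: 3.78
position: [0.4867, 0.1655, 0.0807]
tool_rot: [-0.081, -3.14, -0.001]
contact_force: [0.8, -0.1, -3.3]
finger_gap: 0.0025
finger_force: 40.6
```

```bash
cat > binat.py <<'E'
from h import *
import sys
im,d,s=grab('top',sys.argv[1]);P=pts('top',d,s)
h=cv2.cvtColor(im,cv2.COLOR_BGR2HSV);V,U=np.mgrid[0:384,0:512]
m=(h[...,0]>100)&(h[...,0]<130)&(h[...,1]>120)&(P[...,2]>.06)&(P[...,2]<.12)&(V>190)&(V<290)&(U>150)&(U<320)
r=cv2.minAreaRect(P[m][:,:2].astype(np.float32));print(r,P[m][:,2].min(),P[m][:,2].max())
print('bin centre rel mouth', np.array(r[0])-[.5446,.0988])
print(s['position'],s['contact_force'],s['finger_gap'])
cv2.imwrite('pics/'+sys.argv[1]+'c.png',cv2.resize(im[130:280,150:350],(800,600)))
E
python3 binat.py t2
```

```text
((0.4963131546974182, 0.0765644982457161), (0.07522130757570267, 0.10635366290807724), 88.74534606933594) 0.06091827484563894 0.09888294109964924
bin centre rel mouth [-0.04828685 -0.0222355 ]
[0.48666982 0.16554452 0.08066225] [ 0.81914623 -0.10450381 -3.26727   ] 0.0024716842585668915
```

View pics/t2c.png

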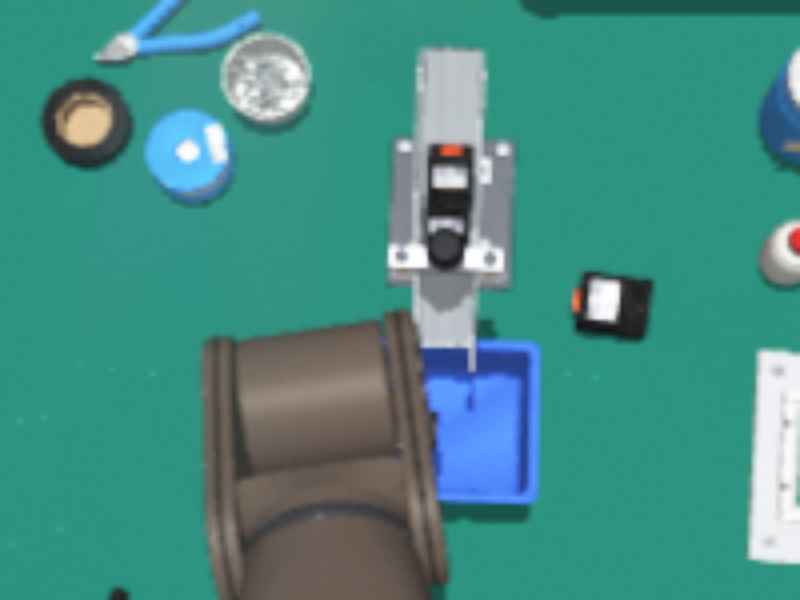

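The crop shows the bin hanging under the mouth; the right part of its rim runs from (540,345) to (540,500) and the mouth lip is at (475,365). I'll lower it with a 5 mm nudge forward.

>>> play_rows([
  [-0.016, -0.01, 0, 0],
  [-0.016, -0.01, 0.01, 0],
  [-0.016, -0.01, 0.02, 0],
  [-0.016, -0.01, 0.027, 0],
  [-0.016, -0.01, 0.028, 0],
  [-0.016, -0.01, 0.028, 0],
  [-0.016, -0.01, 0.028, 0],
])

```text
time_s: 4.42
position: [0.4916, 0.1622, 0.073]
tool_rot: [-0.081, -3.14, -0.0]
contact_force: [-3.6, 1.6, 4.4]
finger_gap: 0.0024
finger_force: 41.9
```

>>> play_rows([
  [0, 0, 0, 0],
  [0, 0, 0, 0],
  [0, 0, 0, 0],
  [0, 0, 0, 0],
  [0, 0, 0, 0],
], hand=0.1)

```text
time_s: 4.83
position: [0.4917, 0.1618, 0.0723]
tool_rot: [0.081, 3.14, -0.0]
contact_force: [0.5, -0.3, 0.2]
finger_gap: 0.0466
finger_force: 0.0
```

>>> play_rows([
  [0, 0, -0.1, 0],
  [0, 0, -0.2, 0],
  [0, 0.1, -0.3, 0],
  [0, 0.2, -0.4, 0],
  [0, 0.3, -0.5, 0],
  [0, 0.4, -0.6, 0],
  [0, 0.4, -0.75, 0],
  [0, 0.4, -0.75, 0],
  [0, 0.4, -0.75, 0],
])

```text
time_s: 5.58
position: [0.4994, 0.2829, 0.3021]
tool_rot: [0.079, 3.132, 0.004]
contact_force: [-0.3, 0.2, -0.6]
finger_gap: 0.0468
finger_force: 0.0
```

```bash
python3 binat.py t3
python3 - <<'E'
from h import *
to([.5847,.0971,.30],87.2)
to([.5847,.0971,.229],87.2)
E
```

```text
((0.5026315450668335, 0.10095236450433731), (0.13092391192913055, 0.10789131373167038), 87.161376953125) 0.06023810184997891 0.08950534409215227
bin centre rel mouth [-0.04196845  0.00215236]
[0.49939292 0.28285478 0.30208869] [-0.25293397  0.1863871  -0.59012958] 0.04681892685721543
t 5.63 pos [0.4983 0.282  0.2988] ty 87.1 z [ 0.003  0.001 -1.   ] -> shift [-0.319 -0.601 -0.004] yaw -0.005 dist 0.204
t 5.63 pos [0.4983 0.282  0.2988] ty 87.1 z [ 0.003  0.001 -1.   ] -> shift [-0.319 -0.601  0.233] yaw -0.005 dist 0.216
```

>>> play_rows([
  [-0.319, -0.601, -0.03, 0],
  [-0.319, -0.601, -0.03, 0],
  [-0.319, -0.601, -0.03, 0],
  [-0.319, -0.601, -0.03, 0],
  [-0.319, -0.601, -0.03, 0],
  [-0.319, -0.601, -0.03, 0],
  [-0.319, -0.601, -0.03, 0],
  [-0.319, -0.601, -0.03, 0],
  [-0.319, -0.601, -0.03, 0],
])

```text
time_s: 6.38
position: [0.583, 0.0974, 0.3048]
tool_rot: [-0.08, -3.138, -0.0]
contact_force: [0.6, 0.8, 0.8]
finger_gap: 0.0471
finger_force: 0.0
```

Run:
```python
from h import *
im,d,s=grab('wrist','w4')
to([.5847,.0971,.229],87.2)
```

```text
t 6.43 pos [0.5831 0.0977 0.3053] ty 87.1 z [-0.002  0.    -1.   ] -> shift [-0.006 -0.002  0.254] yaw -0.003 dist 0.076
```

View pics/w4.png

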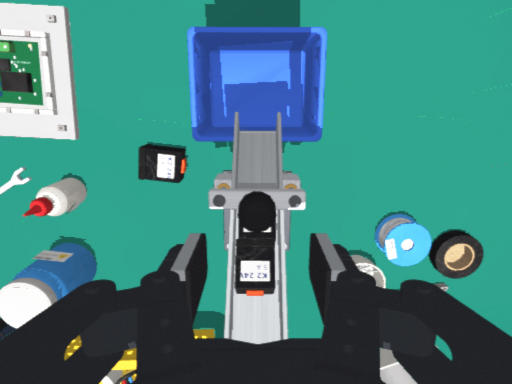

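Wrist view: knob at (257,212), centred between the fingers, and the bin square beneath the mouth at (257,130). Descending to grip.

>>> play_rows([
  [-0.006, -0.002, 0.06, 0],
  [-0.006, -0.002, 0.13, 0],
  [-0.006, -0.002, 0.19, 0],
  [-0.006, -0.002, 0.23, 0],
  [-0.006, -0.002, 0.252, 0],
  [-0.006, -0.002, 0.252, 0],
  [-0.006, -0.002, 0.252, 0],
])

```text
time_s: 7.02
position: [0.5859, 0.0965, 0.2312]
tool_rot: [0.08, 3.14, 0.0]
contact_force: [-0.2, -0.2, 0.5]
finger_gap: 0.0473
finger_force: 0.0
```

>>> play_rows([
  [0, 0, 0, 0],
  [0, 0, 0, 0],
  [0, 0, 0, 0],
  [0, 0, 0, 0],
  [0, 0, 0, 0],
  [0, 0, 0, 0],
], hand=-1, newtons=40)

```text
time_s: 7.52
position: [0.5866, 0.0964, 0.2326]
tool_rot: [0.081, 3.138, 0.002]
contact_force: [-1.1, 2.6, 5.4]
finger_gap: 0.0227
finger_force: 39.4
```

>>> play_rows([
  [0, 0, -0.02, 0],
  [0, 0, -0.05, 0],
  [0, 0, -0.08, 0],
  [0, 0, -0.11, 0],
  [0, 0, -0.14, 0],
  [0, 0, -0.153, 0],
  [0, 0, -0.153, 0],
  [0, 0, -0.153, 0],
  [0, 0, -0.153, 0],
  [0, 0, -0.153, 0],
  [0, 0, -0.153, 0],
  [0, 0, -0.153, 0],
  [0, 0, -0.153, 0],
  [0, 0, -0.153, 0],
])

```text
time_s: 8.68
position: [0.5865, 0.0964, 0.2761]
tool_rot: [0.082, 3.138, 0.002]
contact_force: [5.6, 4.1, -0.8]
finger_gap: 0.0228
finger_force: 39.4
```

Run:
```python
from h import *
im,d,s=grab('side','s5');a=cv2.resize(im[140:290,180:330],(400,400))
im,d,s=grab('wrist','w5');cv2.imwrite('pics/m5.png',np.hstack([a,cv2.resize(im[:300],(400,400))]));print(s['position'])
```

```text
[0.58645591 0.09639319 0.27609452]
```

View pics/m5.png

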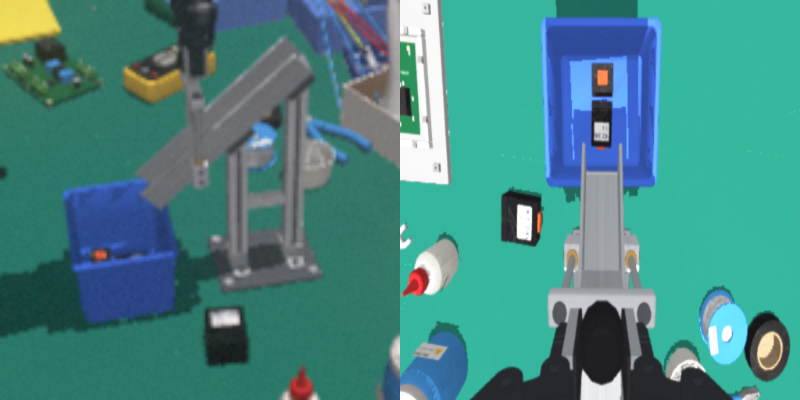

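Both relays lie in the bin (wrist panel, (602,77) and (601,125)), and the channel is empty. Lowering the gate.

>>> play_rows([
  [0, 0, 0.03, 0],
  [0, 0, 0.06, 0],
  [0, 0, 0.09, 0],
  [0, 0, 0.12, 0],
  [0, 0, 0.14, 0],
  [0, 0, 0.15, 0],
  [0, 0, 0.152, 0],
  [0, 0, 0.152, 0],
  [0, 0, 0.152, 0],
])

```text
time_s: 9.53
position: [0.5865, 0.0964, 0.2326]
tool_rot: [0.081, 3.138, 0.001]
contact_force: [1.8, 5.0, 6.9]
finger_gap: 0.0232
finger_force: 40.1
```

>>> play_rows([
  [0, 0, 0, 0],
  [0, 0, 0, 0],
  [0, 0, 0, 0],
  [0, 0, 0, 0],
  [0, 0, 0, 0],
  [0, 0, 0, 0],
], hand=0.1)

```text
time_s: 10.03
position: [0.5854, 0.0957, 0.2305]
tool_rot: [-0.082, -3.139, 0.001]
contact_force: [0.2, 0.2, -0.2]
finger_gap: 0.0469
finger_force: 0.0
```

>>> play_rows([
  [0, 0, -0.05, 0],
  [0, 0, -0.12, 0],
  [0, 0, -0.2, 0],
  [0, 0, -0.3, 0],
  [0, 0.1, -0.4, 0],
  [0, 0.25, -0.4, 0],
  [0, 0.4, -0.4, 0],
  [0, 0.5, -0.4, 0],
  [0, 0.7, -0.4, 0],
  [0, 0.7, -0.4, 0],
  [0, 0.7, -0.4, 0],
  [0, 0.7, -0.4, 0],
])

```text
time_s: 11.03
position: [0.5963, 0.3065, 0.3505]
tool_rot: [-0.078, -3.14, 0.002]
contact_force: [1.0, -0.6, -0.0]
finger_gap: 0.0468
finger_force: 0.0
```

```bash
python3 binat.py t6
python3 - <<'E'
from h import *
z=np.load('pics/t6.npz');P=pts('top',z['d'],None);V,U=np.mgrid[0:384,0:512]
w=(V>180)&(V<200)&(U>250)&(U<272)&(P[...,2]>.224)&(P[...,2]<.3)
q=P[w];print('knob',cv2.minEnclosingCircle(q[:,:2].astype(np.float32)),np.median(q[:,2]))
w=(V>188)&(V<200)&(U>244)&(U<278)&(P[...,2]>.188)&(P[...,2]<.202);print('bar',w.sum(),np.median(P[w][:,2]))
E
```

```text
((0.5023772716522217, 0.10098762810230255), (0.1312928944826126, 0.10774463415145874), 87.12710571289062) 0.06014069680670686 0.09065781793477012
bin centre rel mouth [-0.04222273  0.00218763]
[0.59632122 0.3064868  0.35048437] [ 0.99873334 -0.58741609 -0.00481401] 0.04684867284309449
knob ((0.5848482847213745, 0.09651082009077072), 0.012153209187090397) 0.23142391116283845
bar 125 0.19711939643175946
```

View pics/t6c.png

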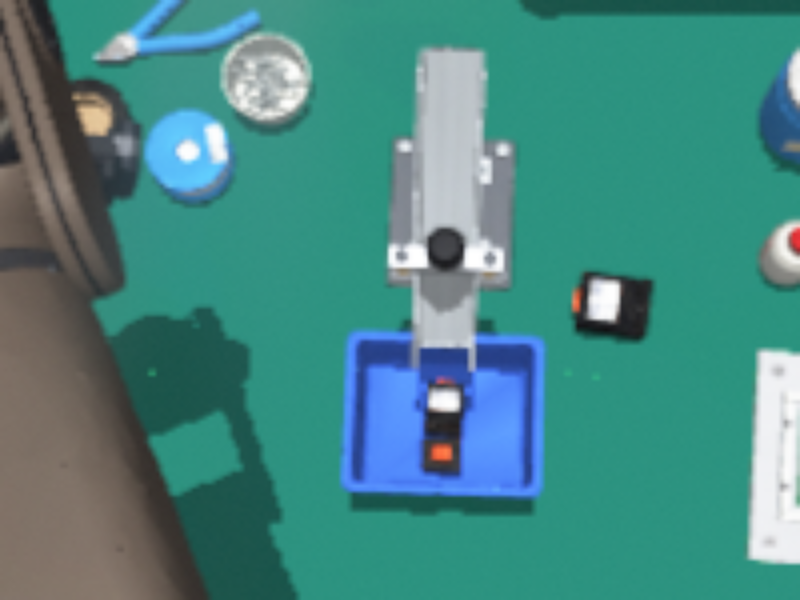

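The crop shows both relays in the bin, (441,455) and (443,405). The knob is back at its original height, so the gate is shut. The arm is clear, and the reel and bottle are unmoved.

```bash
python3 -c "
from cell import bot
print(bot.job_done())"
```

```text
the job is handed in; nothing more can be done
None
```

The job is handed in at about 11 s on the clock: the bin stands under the mouth with both relays in it, the gate is shut, and the bottle and reel were not touched; no verdict came back.

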